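Switch on the paint scale and tare the empty mixing cup

ROBOT

A 6-joint arm with a two-finger parallel gripper is mounted at the origin on the work surface. World frame = base frame: x ahead of the robot, y to its left, z up, the work surface at z = 0. Lengths are in m, angles in degrees, forces in N, time in s.
With the tool pointing down it reaches from about 0.375 to 0.9 m from the base axis. Payload 3.1 kg.
Tool frame: the origin (TCP) lies between the finger pads; the fingertips stand 22 mm ahead of it and the grasp point (between the pads) lies 3 mm ahead of it (bot.tip_extent is the distance from the TCP to the fingertips, in m); y points along the fingers, z is the direction in which the jaws open and shut, and the axes are right-handed (so a half turn about y gives the same grasp; the last joint's range is limited). The gripper opens to 87 mm and grips with 3 to 60 N. Pads are 19 mm wide; open, the fingers measure 117 mm over their backs; the gripper's body (75 mm by 190 mm) begins 51 mm behind the grasp point.
Start: joints at [-83.967, 30.224, 82.088, -0, 67.689, -10.227], TCP at [0.175, -0.6, 0.245] pointing down, gripper open.
Joint ranges: [-176.69, 176.69], [-43.24, 126.21], [12.49, 139.97], [-82, 262], [0, 151.66], [-163.58, 163.58]. Speed limits (degrees/s): [159.86, 159.86, 180, 180, 180, 180].

INTERFACE

Orientations are given as a 3x3 rotation matrix whose columns are the frame's x, y, z axes.
In Python, from rig import bot, eyes, models gives the robot as it stands. The module is installed in compiled form; this text tells all that it offers.
- The arm moves only by the tool arm_command, never from a script. Its arguments are lists of equal length, an entry for each row: "translation": the shift along the tool's x, y, z each as a share of 0.08 m, from -1 to 1, a list of three; "rotation": the turn, a rotation vector about the tool's x, y, z each as a share of 60 degrees, from -1 to 1, a list of three; "grip": the closure, from -1 (fully open) to 1 (shut), so that 0 is half open. In form: {"translation": [[x, y, z], ...], "rotation": [[rx, ry, rz], ...], "grip": [grip, ...]}. A call has 1 to 5 rows; each row is the pose to reach, as a shift and turn from the pose commanded when the call began, along the tool's axes at that moment; what a row does not reach only later rows make up. A row lasts 1/10 s, in which the tool goes at most 50 mm and 8.59 degrees, less where a joint would pass 70% of its speed; a pose out of reach is approached as far as the arm can. A call with a number of a shift or a turn outside -1 to 1 is refused whole. A call with a gripper value outside its range is refused whole. The fingers move at their own pace and stop on an object; the grip force is fixed at half the most. Time passes only in rows, so rows that repeat a pose let the fingers close. It gives the time, the measured TCP pose, the force and the opening at its end, in the units of the state.
- bot.read_state(): the state, without advancing time (a new reading comes with each control period).
- eyes.capture(name): name is "scene" or "top" or "wrist"; returns a dict with "image" (400x640x3 uint8, blue, green, red), "mtx" (3x3 intrinsics, pixels), "rvec" (rotation vector, rad) and "tvec" (3), from world to camera coordinates, as OpenCV has them; the wrist camera has in their place "hand_eye" (4x4, takes a point from camera to tool coordinates, whose origin is the TCP and whose axes are the tool frame's). Camera axes: x right, y down, z forward; pixel columns grow to the right and rows downward; lengths in m; the calibration is good to about 2 mm. A picture is of the moment at which its call begins: read the wrist's pose just before it. There is no depth.
- bot.hand_in(): hands the job in, once; it reports no verdict.
Trained networks look in the newest picture that a camera, given by its name, has taken for a name from the list of things; names that differ only in an ending like _2 or _b are one class to them, and where a whole thing is asked for, a point or a joint stands for the part that bears it (a point fixed in the world has none). Each returns a list of dicts, best first, with "conf" (0 to 1); they miss things now and then, are a little off and sometimes report something else, mostly with a low value. They report only what shows in the picture. A call takes as long as a camera call. They do not tell look-alikes from the thing itself.
- models.recognise(camera, thing): "extent" ([left, top, right, bottom] as shares, 0 to 1, of the picture: columns of its width, rows of its height, round what is visible of it).
- models.spot_point(camera, thing): "point" ([column, row] as shares, 0 to 1, of the picture: columns of its width, rows of its height: a listed point, or the origin of a listed thing).
The state is a dict: "time_s": time; "joint_positions": joint angles; "qvel": joint speeds; "tau": joint torques, N m; "position": TCP position; "tcp_rot": TCP orientation; "force": force on the tool from outside, world axes, zero at the start; "moment": the same for the moment, N m; "opening": opening from 0.0 (shut) to 1.0 (fully open).
Only numpy, scipy, OpenCV 4.12 (cv2) and the standard library are available. Lean on these libraries where they do the work, as an engineer would, in place of code of your own. Each camera call takes 0.05 s, during which the arm holds its last target. There are 200 camera calls.

TASK

The empty mixing cup already stands on the paint scale: get the scale ready to pour into. With a light fingertip, tap the near end of the power rocker (left end of the key row) over to switch the scale on, then press the square unit key beside it, then the wide tare key at the right end, each key well down and let go before the next. Leave the print key alone, keep off the pan and cup, pick nothing up, and do not shift anything on the bench.

Things in the scene. Friction and masses are not known exactly. Their poses are not given: they have to be found in the camera images.
- scale: Grey bench scale, fixed, 310 mm deep (x, front to back) by 240 wide (y, to the user's left). Origin: centre of underside. Its front 110 mm is a black panel, 42 to 52 mm high, rising 0.09 rad to the back. Key row 124 mm in front of the origin, from the left: power rocker y=+78, unit +28, print -18, tare -72 mm, all of one pale plastic; display behind them. Over 35 N damages it.
- pan: Square-cornered steel weighing pan of the scale, 180 (x) by 200 (y) by 5 mm, its top 69 mm above the bench. Origin: centre of its underside, 55 mm behind the scale's origin. Must not be touched.
- power_near (a point): Spot to tap: top of the rocker's near (user's side) half, 14 mm from the pivot, 3 mm from its near end; moves with it. The rocker is a shallow V, 34 mm front to back, 22 wide, pivoting at its middle, the crease 6 mm above the panel. Off: near half raised, its end 12 mm above the panel. On: near half parallel to the panel, 6 mm above it, far half raised.
- power (a joint): Power rocker, rad: 0 off, grows to 0.36 (stop) as its near end is pushed down about 5 mm; counts as on beyond 0.24. About 1.5 N at the near end moves it; it has no spring, ends at a hard stop and stays where it is left.
- unit_top (a point): Centre of the top of the square unit key (20 by 22 mm, second from the left), 10.5 mm above the panel when up; z points out of the panel, square to it.
- unit (a joint): Unit key, m: 0 up, 0.007 hard stop. Springs back; 1 N starts it, 3.2 N takes it to 2.5 mm, 5 N to 4.5 mm, 7.3 N to the stop; counts as pressed beyond 0.0025 and as up below 0.001.
- print_top (a point): Centre of the top of the print key, the same size and shape as the unit key and third from the left. Not to be pressed.
- print (a joint): Print key, m: 0 up, 0.007 at its stop; same spring as the unit key.
- tare_top (a point): Centre of the top of the wide tare key (20 mm front to back, 40 mm wide, right end of the row), 10.5 mm above the panel when up; z points out of the panel.
- tare (a joint): Tare key, m: 0 up, 0.007 at its stop; same spring as the unit key.
- cup: Clear plastic mixing cup, empty and light (60 g), rim 94 mm across, 115 mm tall, standing loose on the pan. Origin: centre of its underside, z up.
- solvent_tin: Dark oblong solvent tin with a white screw cap, 62 by 105 mm, 190 mm tall with cap, standing on the bench beside the scale, level with the pan. Origin: centre of its underside.
- hardener: Small round hardener bottle, 56 mm across, 130 mm tall, on the other side of the scale from the tin. Origin: centre of its underside.
- spatula: Stirring spatula about 170 mm long lying flat on the bench to the left of the scale's front. Origin: near its middle, on the bench.
Things that resemble listed ones, but are neither listed nor needed, are in the scene too. Of the things like the cup, leave any that is orange, purple or red; of the rest the larger one is meant.

How it is judged (in metres and radians):
On the way, in this order (a step that is already met when the one before it is completed fails the run):
1. the power rocker is tapped over to on (value of joint power above 0.24 rad and value of joint each of unit, tare below 0.001 m), for 0.1 s.
2. the unit key is pressed, with the tare key up (value of joint power above 0.24 rad and value of joint unit above 0.0025 m and value of joint tare below 0.001 m), for 0.05 s.
3. the unit key is let go (all of step 1), for 0.05 s.
4. the tare key is pressed, with the unit key up (value of joint power above 0.24 rad and value of joint tare above 0.0025 m and value of joint unit below 0.001 m), for 0.05 s.
At the end, for the whole second after the job is handed in: The power rocker is on (beyond 0.24 rad); unit, print and tare keys are up (under 1 mm); the cup stands upright and at rest on the pan within 10 mm of where it started (all of step 3 and value of joint print below 0.001 m and distance of cup from where it was at the start of the episode below 0.01 m and angle between cup's own z axis and vertical below 0.05 rad and linear speed of cup below 0.02 m/s); the robot touches nothing.
It fails at once if a key is pressed while the scale is off (value of joint power below 0.24 rad and value of joint any of unit, tare above 0.0025 m).
It fails at once if the print key is pressed (value of joint print above 0.0025 m).
It fails at once if more than 35 N on the scale (contact force between any of the fingers, the arm and scale above 35 N).
It fails at once if the pan or the cup is touched (over 1 N), or the cup shifted or lifted by over 10 mm (contact force between any of the fingers, the arm and pan above 1 N or contact force between any of the fingers, the arm and cup above 1 N or distance of cup from where it was at the start of the episode above 0.01 m).
It fails at once if the tin, bottle or spatula is shifted or lifted by over 15 mm (distance of any of solvent_tin, hardener, spatula from where it was at the start of the episode above 0.015 m).
It also fails if it takes over 45 s, if anything falls off the work surface, if the arm or the gripper's body presses on something with over 40 N, if the wrist force passes 120 N, or if a joint passes its speed limit or range.

## Working session

There is one attempt and no reset: what is moved stays moved. The work goes in short steps, Python scripts to look and compute and a tool call to move; the robot and the scene stay as the last step left them, time stands still between calls to the robot, and variables do not carry over. Pictures are saved under pics/ and viewed, about 8 in all and at most 12, crops included, and the job is handed in when it is done.

Besides the shell and the picture viewer there is one more tool, called after ">>>" by a JSON object that holds its "fn" and its "kwargs", one argument or row to a line. arm_command: Moves the arm, as the interface text tells. Shift numbers are shares of 0.08 m and turn numbers shares of 60 degrees, none past 1 either way. Its arguments: {"type":"object","properties":{"translation":{"type":"array"},"rotation":{"type":"array"},"grip":{"type":"array"}},"required":["translation","rotation","grip"]}

```bash
mkdir -p pics; cat > h.py <<'E'
import numpy as np, cv2
from rig import bot, eyes, models
def grab(n, f=None):
    c=eyes.capture(n)
    if f: cv2.imwrite('pics/'+f,c['image'])
    return c
def ray(c,uv,st=None):
    p=cv2.undistortPoints(np.array([[uv]],float),c['mtx'],None)[0,0]; d=np.array([p[0],p[1],1.])
    if 'rvec' in c:
        R=cv2.Rodrigues(np.array(c['rvec'],float))[0]; t=np.array(c['tvec'],float).ravel()
        return -R.T@t, R.T@d
    H=np.array(c['hand_eye']);R=np.array(st['tcp_rot']);o=np.array(st['position'])
    return o+R@H[:3,3], R@H[:3,:3]@d
def onz(o,d,z): return o+d*(z-o[2])/d[2]
def proj(c,P,st=None):
    P=np.atleast_2d(P).astype(float)
    if 'rvec' in c: return cv2.projectPoints(P,np.array(c['rvec'],float),np.array(c['tvec'],float),c['mtx'],None)[0][:,0]
    H=np.array(c['hand_eye']);R=np.array(st['tcp_rot']);o=np.array(st['position'])
    Q=((P-o)@R-H[:3,3])@H[:3,:3]
    return cv2.projectPoints(Q,np.zeros(3),np.zeros(3),c['mtx'],None)[0][:,0]
E
python3 - <<'E'
from h import *
s=bot.read_state(); print(s['position'],np.round(s['tcp_rot'],3).tolist(),s['time_s'],s['opening'],bot.tip_extent)
Z=dict(power_near=.055,unit_top=.056,print_top=.056,tare_top=.056,cup=.069,pan=.064,scale=0,solvent_tin=0,hardener=0,spatula=0)
for n in('top','scene'):
    c=grab(n,n+'0.png')
    for k,z in Z.items():
        for r in models.spot_point(n,k)[:3]:
            uv=np.array(r['point'])*[640,400]
            print(n,k,round(r['conf'],2),uv.round(),onz(*ray(c,uv),z).round(4))
E
```

```text
[ 0.17494009 -0.59929972  0.24357537] [[-0.96, -0.0, 0.28], [-0.28, 0.002, -0.96], [-0.0, -1.0, -0.002]] 0.0 0.999610229027212 0.022
top power_near 0.66 [322. 268.] [0.4718 0.0174 0.055 ]
top unit_top 0.44 [339. 259.] [ 0.494  -0.0254  0.056 ]
top unit_top 0.42 [357. 261.] [ 0.4893 -0.0698  0.056 ]
top print_top 0.47 [358. 264.] [ 0.4815 -0.0707  0.056 ]
top tare_top 0.63 [381. 266.] [ 0.4784 -0.1287  0.056 ]
top cup 0.89 [427. 150.] [ 0.7688 -0.2478  0.069 ]
top cup 0.87 [307. 129.] [0.8258 0.0565 0.069 ]
top cup 0.63 [355. 193.] [ 0.6598 -0.065   0.069 ]
top pan 0.98 [353. 192.] [ 0.6634 -0.059   0.064 ]
top pan 0.27 [321. 265.] [0.4789 0.0188 0.064 ]
top scale 0.68 [264. 206.] [0.6336 0.1737 0.    ]
top scale 0.61 [356. 218.] [ 0.6043 -0.0714  0.    ]
top solvent_tin 0.81 [431. 208.] [ 0.6296 -0.2697  0.    ]
top hardener 0.74 [265. 206.] [0.6347 0.1705 0.    ]
top spatula 0.82 [264. 266.] [0.4773 0.1685 0.    ]
top spatula 0.4 [266. 208.] [0.6285 0.1664 0.    ]
scene power_near 0.47 [346. 163.] [0.4702 0.0193 0.055 ]
scene unit_top 0.55 [330. 163.] [ 0.4871 -0.0157  0.056 ]
scene print_top 0.47 [310. 156.] [ 0.4828 -0.0716  0.056 ]
scene print_top 0.44 [293. 152.] [ 0.4861 -0.1197  0.056 ]
scene tare_top 0.53 [295. 151.] [ 0.4803 -0.1167  0.056 ]
scene cup 0.92 [179. 231.] [ 0.8331 -0.2073  0.069 ]
scene cup 0.85 [268. 198.] [ 0.6705 -0.0859  0.069 ]
scene cup 0.62 [287. 297.] [0.883  0.0762 0.069 ]
scene pan 0.98 [281. 200.] [ 0.66   -0.0576  0.064 ]
scene scale 0.92 [292. 209.] [ 0.6186 -0.0547  0.    ]
scene solvent_tin 0.7 [213. 183.] [ 0.6214 -0.2819  0.    ]
scene hardener 0.71 [381. 244.] [0.635 0.175 0.   ]
scene spatula 0.66 [400. 194.] [0.4619 0.1633 0.    ]
```

```bash
python3 -c "
import cv2
a=cv2.imread('pics/top0.png')[90:310,210:460];b=cv2.imread('pics/scene0.png')[110:330,150:430]
a=cv2.resize(a,None,fx=2.4,fy=2.4)[:, :];b=cv2.resize(b,None,fx=2,fy=2)
cv2.imwrite('pics/a1.png',a);cv2.imwrite('pics/b1.png',b)"
```

```text
(no output)
```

View pics/a1.png

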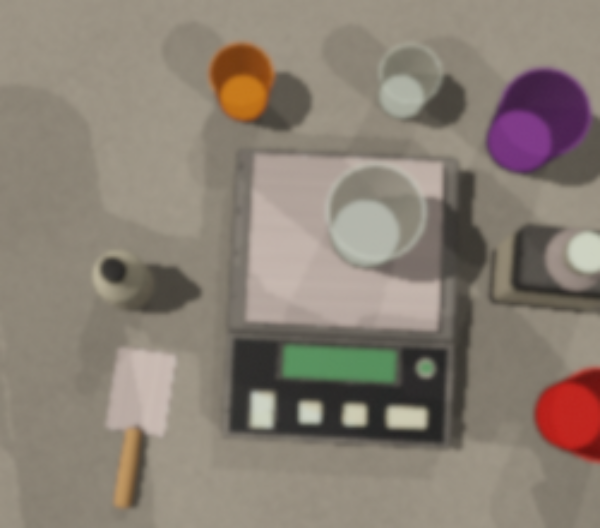

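View pics/b1.png

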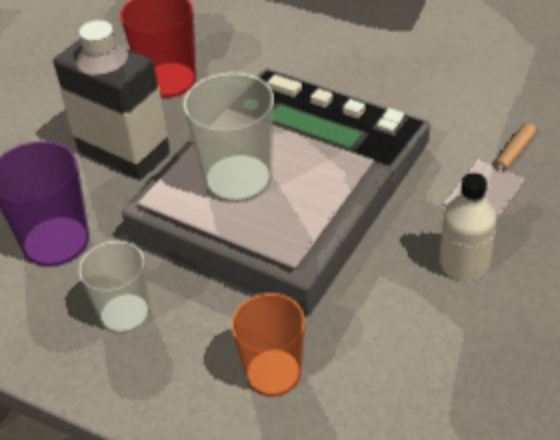

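a1 (offset 210,90, scale 2.4) shows the key row from left to right: rocker (262,410), unit (310,412), print (355,414), tare (406,417), all in front of the green display. The scale is yawed by about -3°. Cups, in a1: orange (242,85), small clear (408,80), purple (538,120), red (575,412) and large clear on the pan (375,215). The large clear one on the pan is meant. I only need to keep clear of it. Next I move over the panel with the fingers shut, for a wrist view.

>>> {"fn": "arm_command", "kwargs": {
  "translation": [
    [-1, 0, -1],
    [-1, 0, -1],
    [-1, 0, -1]
  ],
  "rotation": [
    [0, 0.27, 0],
    [0, 0.27, 0],
    [0, 0.27, 0]
  ],
  "grip": [1, 1, 1]
}}

```text
time_s: 1.4
position: [0.2309, -0.4954, 0.2441]
tcp_rot: [[-1.0, -0.0, 0.002], [-0.002, 0.006, -1.0], [0.0, -1.0, -0.006]]
force: [-0.4, 0.0, 0.6]
opening: 0.81
```

>>> {"fn": "arm_command", "kwargs": {
  "translation": [
    [-0.4, 0, -1],
    [-0.4, 0, -1]
  ],
  "rotation": [
    [0, 0, 0],
    [0, 0, 0]
  ],
  "grip": [1, 1]
}}

```text
time_s: 1.6
position: [0.2618, -0.419, 0.2446]
tcp_rot: [[-1.0, 0.0, 0.002], [-0.002, 0.001, -1.0], [-0.0, -1.0, -0.001]]
force: [-0.3, 0.3, -0.7]
opening: 0.634
```

>>> {"fn": "arm_command", "kwargs": {
  "translation": [
    [-0.4, 0, -1],
    [-0.4, 0, -1]
  ],
  "rotation": [
    [0, 0, 0],
    [0, 0, 0]
  ],
  "grip": [1, 1]
}}

```text
time_s: 1.8
position: [0.2936, -0.3385, 0.2447]
tcp_rot: [[-1.0, 0.0, 0.002], [-0.002, 0.001, -1.0], [-0.0, -1.0, -0.001]]
force: [0.8, -0.4, -0.4]
opening: 0.448
```

>>> {"fn": "arm_command", "kwargs": {
  "translation": [
    [-0.4, 0, -1],
    [-0.4, 0, -1]
  ],
  "rotation": [
    [0, 0, 0],
    [0, 0, 0]
  ],
  "grip": [1, 1]
}}

```text
time_s: 2.0
position: [0.3255, -0.2586, 0.2448]
tcp_rot: [[-1.0, 0.0, 0.002], [-0.002, 0.0, -1.0], [-0.0, -1.0, -0.0]]
force: [0.3, -0.2, -0.7]
opening: 0.263
```

>>> {"fn": "arm_command", "kwargs": {
  "translation": [
    [-0.4, 0, -1],
    [-0.4, 0, -1]
  ],
  "rotation": [
    [0, 0, 0],
    [0, 0, 0]
  ],
  "grip": [1, 1]
}}

```text
time_s: 2.2
position: [0.3576, -0.1787, 0.2449]
tcp_rot: [[-1.0, 0.001, 0.002], [-0.002, -0.0, -1.0], [-0.001, -1.0, 0.0]]
force: [1.0, -0.2, 0.1]
opening: 0.079
```

>>> {"fn": "arm_command", "kwargs": {
  "translation": [
    [-0.5, 0, -1],
    [-0.5, 0, -1],
    [-0.5, 0, -1]
  ],
  "rotation": [
    [0, 0, 0],
    [0, 0, 0],
    [0, 0, 0]
  ],
  "grip": [1, 1, 1]
}}

```text
time_s: 2.5
position: [0.3983, -0.0972, 0.2449]
tcp_rot: [[-1.0, 0.001, 0.009], [-0.009, 0.001, -1.0], [-0.001, -1.0, -0.001]]
force: [0.1, 0.7, 0.4]
opening: 0.005
```

```bash
python3 - <<'E'
from h import *
s=bot.read_state(); c=grab('wrist','w1.png'); print(np.round(c['hand_eye'],3).tolist())
print(proj(c,[[.47,.017,.055],[.478,-.129,.056],[.49,-.02,.056]],s).round())
for k,z in dict(power_near=.055,unit_top=.056,print_top=.056,tare_top=.056,pan=.069).items():
    for r in models.spot_point('wrist',k)[:3]:
        uv=np.array(r['point'])*[640,400]
        print(k,round(r['conf'],2),uv.round(1),onz(*ray(c,uv,s),z).round(4))
E
```

```text
[[-0.001, 0.969, 0.248, -0.067], [-0.001, -0.248, 0.969, -0.141], [1.0, 0.0, 0.001, -0.0], [0.0, 0.0, 0.0, 1.0]]
[[196.  98.]
 [359.  90.]
 [236.  75.]]
power_near 0.91 [186.8  93. ] [0.4745 0.0252 0.055 ]
unit_top 0.56 [245.5  79. ] [ 0.4869 -0.0283  0.056 ]
print_top 0.82 [289.7  83.2] [ 0.4837 -0.0675  0.056 ]
tare_top 0.59 [353.   88.6] [ 0.4796 -0.124   0.056 ]
```

View pics/w1.png

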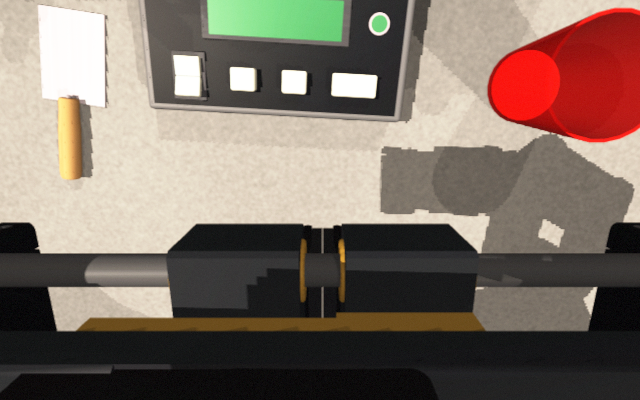

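w1 shows rocker (187,75), unit (243,79), print (294,82) and tare (354,85). The spatula is at left and the red cup at (525,85). The shut gripper fills the bottom, and I need to understand the shape of the fingertips.

```bash
python3 - <<'E'
from h import *
s=bot.read_state(); c=grab('wrist'); im=c['image'].copy(); print(c['mtx'])
H=np.array(c['hand_eye']); R=np.array(s['tcp_rot']); o=np.array(s['position'])
im=cv2.resize(im[200:340,150:490],None,fx=2.3,fy=2.3)
im=cv2.convertScaleAbs(im,alpha=1.6,beta=20)
for y,col in((.022,(0,255,0)),(.003,(255,0,255)),(-.048,(0,255,255))):
    P=[o+R@np.array(q) for q in((-.0095,y,-.015),(-.0095,y,.015),(.0095,y,.015),(.0095,y,-.015))]
    uv=(proj(c,P,s)-[150,200])*2.3; cv2.polylines(im,[uv.astype(int).reshape(-1,1,2)],True,col,1)
cv2.imwrite('pics/w2.png',im)
E
```

```text
[[353.51659927   0.         322.0419293 ]
 [  0.         353.51659927 194.80334939]
 [  0.           0.           1.        ]]
```

View pics/w2.png

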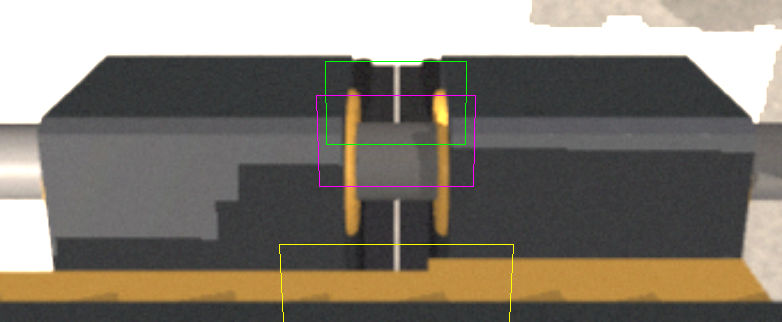

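w2 shows that the wide blocks on the rod are body-level carriages. The fingers themselves are the narrow dark pair ending in the green tip box, about 20 to 30 mm wide. Next I fit the scale pose to the key blobs.

```bash
cat > fit.py <<'E'
from h import *
from scipy.optimize import least_squares
KEY=dict(rocker=(-.124,.078,.0532),unit=(-.124,.028,.0553),print=(-.124,-.018,.0553),tare=(-.124,-.072,.0553))
def world(p,l):
    a=p[2]; return np.array([p[0]+np.cos(a)*l[0]-np.sin(a)*l[1],p[1]+np.sin(a)*l[0]+np.cos(a)*l[1],l[2]])
def blobs(im,guess,lo=150):
    m=((im.min(2)>lo)).astype(np.uint8)
    n,_,st,ce=cv2.connectedComponentsWithStats(m); out=[]
    for g in guess:
        i=[j for j in range(1,n) if 20<st[j,4]<6000 and np.hypot(*(ce[j]-g))<16]
        j=min(i,key=lambda j:-st[j,4]) if i else None
        out.append((ce[j],st[j,4]) if j else None)
    return out
E
python3 - <<'E'
from fit import *
s=bot.read_state(); c=grab('wrist'); names=['unit','print','tare']
p0=[.606,-.052,-.05]
for lo in(120,150,180):
    g=proj(c,[world(p0,KEY[k]) for k in names],s); b=blobs(c['image'],g,lo)
    ok=[(k,x[0]) for k,x in zip(names,b) if x is not None]
    f=lambda p:(proj(c,[world(p,KEY[k]) for k,_ in ok],s)-[x for _,x in ok]).ravel()
    r=least_squares(f,p0,x_scale=[.01,.01,.01]); print(lo,r.x.round(4),r.fun.round(1),[x[1] for x in b if x],[k for k,_ in ok])
p=r.x
for k in KEY: print(k,world(p,KEY[k]).round(4))
P=world(p,(-.138,.078,.0545)); print('near',P.round(4))
for cam in('top','scene'):
    cc=grab(cam); print(cam,[proj(cc,world(p,KEY[k]))[0].round(1).tolist() for k in KEY])
    q=[[x[0].round(1).tolist(),x[1]] if x else None for x in blobs(cc['image'],proj(cc,[world(p,KEY[k]) for k in KEY]),130)];print(q)
E
```

```text
120 [ 0.6099 -0.0584 -0.046 ] [-0.3  0.  -0.1  0.   0.4  0. ] [np.int32(620), np.int32(592), np.int32(1077)] ['unit', 'print', 'tare']
150 [ 0.6099 -0.0583 -0.0456] [-0.2 -0.  -0.   0.   0.3  0. ] [np.int32(578), np.int32(578), np.int32(1047)] ['unit', 'print', 'tare']
180 [ 0.61   -0.0581 -0.0451] [-0.2 -0.   0.   0.   0.2  0. ] [np.int32(567), np.int32(553), np.int32(1023)] ['unit', 'print', 'tare']
rocker [0.4897 0.0254 0.0532]
unit [ 0.4874 -0.0246  0.0553]
print [ 0.4854 -0.0705  0.0553]
tare [ 0.4829 -0.1245  0.0553]
near [0.4757 0.026  0.0545]
top [[318.8, 260.9], [338.9, 261.9], [357.4, 262.8], [379.2, 263.9]]
[[[318.5, 260.2], np.int32(145)], [[338.9, 261.3], np.int32(76)], [[357.4, 262.3], np.int32(80)], [[379.1, 263.6], np.int32(144)]]
scene [[344.9, 168.9], [326.7, 162.3], [310.3, 156.9], [291.7, 150.8]]
[None, [[326.6, 162.4], np.int32(47)], [[310.6, 157.2], np.int32(46)], [[291.6, 151.2], np.int32(86)]]
```

The fit agrees with the top and scene cameras to within 1 px. Now I start the approach, with tilt and yaw set square to the panel.

>>> {"fn": "arm_command", "kwargs": {
  "translation": [
    [-0.9, 0.6, -0.95],
    [-0.9, 0.6, -0.95],
    [-0.9, 0.6, -0.95],
    [-0.9, 0.6, -0.95],
    [-0.9, 0.6, -0.95]
  ],
  "rotation": [
    [0, 0.052, 0.086],
    [0, 0.052, 0.086],
    [0, 0.052, 0.086],
    [0, 0.052, 0.086],
    [0, 0.052, 0.086]
  ],
  "grip": [1, 1, 1, 1, 1]
}}

```text
time_s: 3.5
position: [0.4686, -0.0248, 0.1964]
tcp_rot: [[-0.995, 0.089, -0.053], [0.053, -0.002, -0.999], [-0.089, -0.996, -0.002]]
force: [0.1, -0.3, -0.3]
opening: 0.009
```

```bash
cat > go.py <<'E'
from fit import *
p=np.array([.610,-.0582,-.0455])
def go(d,y,h,verb=True):
    """tip centre: d m in front of key row, y in scale frame, h above panel (normal); shares of 0.08 m"""
    s=bot.read_state(); R=np.array(s['tcp_rot']); T=np.array(s['position'])
    n=np.array([-.0906,0,.9959]); l=np.array([-.124-d,y,.0448-.0909*d])+h*n
    tip=world(p,l); now=T+.022*R[:,1]
    print('tip',now.round(4),'want',tip.round(4),'share',(R.T@(tip-now)/.08).round(3),'F',np.round(s['force'],1),'t',s['time_s'])
    a=p[2];ca,sa=np.cos(a),np.sin(a); q=np.array([[ca,sa],[-sa,ca]])@(now[:2]-p[:2]); dd=-.124-q[0]
    print('now d,y,h mm',np.round(1e3*np.array([dd,q[1],(now[2]-(.0448-.0909*dd))*.996]),1))
    from scipy.spatial.transform import Rotation as Ro
    z=np.array([-n[0]*ca,-n[0]*sa,-n[2]]); zt=np.array([sa,-ca,0]); xt=np.cross(z,zt)
    print('rot share',(Ro.from_matrix(R.T@np.c_[xt,z,zt]).as_rotvec(degrees=True)/60).round(3))
E
python3 -c "
from go import *
go(.015,.078,.03)"
```

```text
tip [ 0.4706 -0.0248  0.1745] want [0.472  0.0262 0.0733] share [ 0.129  1.26  -0.635] F [ 0.1 -0.3 -0.3] t 3.5
now d,y,h mm [ 16.8  27.  130.7]
rot share [ 0.002 -0.007  0.002]
```

>>> {"fn": "arm_command", "kwargs": {
  "translation": [
    [0.13, 0.9, -0.64],
    [0.13, 0.9, -0.64],
    [0.13, 0.9, -0.64]
  ],
  "rotation": [
    [0, -0.007, 0],
    [0, -0.007, 0],
    [0, -0.007, 0]
  ],
  "grip": [1, 1, 1]
}}

```text
time_s: 3.8
position: [0.4641, 0.028, 0.1215]
tcp_rot: [[-0.996, 0.081, -0.045], [0.045, -0.001, -0.999], [-0.081, -0.997, -0.003]]
force: [-0.7, 0.1, 0.8]
opening: 0.004
```

```bash
python3 -c "
from go import *
go(.015,.078,.0145)"
```

```text
tip [0.4659 0.028  0.0996] want [0.4734 0.0261 0.0579] share [-0.052  0.527  0.022] F [-0.7  0.1  0.8] t 3.8
now d,y,h mm [23.9 79.6 56.7]
rot share [0.003 0.    0.009]
```

>>> {"fn": "arm_command", "kwargs": {
  "translation": [
    [-0.05, 0.3, 0.01],
    [-0.05, 0.52, 0.01],
    [-0.05, 0.52, 0.01]
  ],
  "rotation": [
    [0, 0, 0.005],
    [0, 0, 0.005],
    [0, 0, 0.005]
  ],
  "grip": [1, 1, 1]
}}

```text
time_s: 4.1
position: [0.4755, 0.0244, 0.0829]
tcp_rot: [[-0.994, 0.094, -0.048], [0.048, -0.003, -0.999], [-0.094, -0.996, -0.002]]
force: [0.1, 0.8, -0.3]
opening: 0.011
```

```bash
python3 -c "
from go import *
c=grab('wrist','w3.png');grab('scene')
go(.015,.078,.009)"
```

```text
tip [0.4781 0.0247 0.0622] want [0.4739 0.0261 0.0524] share [ 0.066  0.117 -0.015] F [-0.4  0.5  0.3] t 4.2
now d,y,h mm [11.5 76.8 18.4]
rot share [ 0.001 -0.002 -0.006]
```

>>> {"fn": "arm_command", "kwargs": {
  "translation": [
    [0.06, 0, -0.015],
    [0.06, 0.06, -0.015],
    [0.06, 0.06, -0.015]
  ],
  "rotation": [
    [0, 0, -0.005],
    [0, 0, -0.005],
    [0, 0, -0.005]
  ],
  "grip": [1, 1, 1]
}}

```text
time_s: 4.5
position: [0.4711, 0.0272, 0.0781]
tcp_rot: [[-0.995, 0.09, -0.046], [0.046, -0.002, -0.999], [-0.09, -0.996, -0.002]]
force: [-0.3, 0.1, 0.0]
opening: 0.005
```

```bash
python3 -c "
from go import *
go(.015,.078,.0095)"
```

```text
tip [0.4731 0.0272 0.0562] want [0.4738 0.0261 0.0529] share [-0.006  0.042  0.014] F [-0.3  0.1  0. ] t 4.5
now d,y,h mm [16.6 79.1 12.8]
rot share [ 0.002 -0.001  0.   ]
```

>>> {"fn": "arm_command", "kwargs": {
  "translation": [
    [-0.01, 0.02, 0.01],
    [-0.01, 0.04, 0.01],
    [-0.01, 0.05, 0.01],
    [-0.01, 0.06, 0.01]
  ],
  "rotation": [
    [0, 0, 0],
    [0, 0, 0],
    [0, 0, 0],
    [0, 0, 0]
  ],
  "grip": [1, 1, 1, 1]
}}

```text
time_s: 4.9
position: [0.4721, 0.0265, 0.0729]
tcp_rot: [[-0.995, 0.089, -0.046], [0.046, -0.002, -0.999], [-0.089, -0.996, -0.002]]
force: [-1.2, -0.9, 1.2]
opening: 0.005
```

```bash
python3 -c "
from go import *
go(.015,.078,.0065)"
```

```text
tip [0.4741 0.0265 0.051 ] want [0.4741 0.0261 0.0499] share [0.001 0.013 0.005] F [-1.2 -0.9  1.2] t 4.9
now d,y,h mm [15.6 78.4  7.6]
rot share [ 0.002 -0.     0.001]
```

>>> {"fn": "arm_command", "kwargs": {
  "translation": [
    [0, 0.006, 0],
    [0, 0.012, 0],
    [0, 0.018, 0],
    [0, 0.018, 0]
  ],
  "rotation": [
    [0, 0, 0],
    [0, 0, 0],
    [0, 0, 0],
    [0, 0, 0]
  ],
  "grip": [1, 1, 1, 1]
}}

```text
time_s: 5.3
position: [0.4723, 0.0266, 0.0717]
tcp_rot: [[-0.995, 0.09, -0.046], [0.046, -0.002, -0.999], [-0.09, -0.996, -0.002]]
force: [-1.3, -0.5, 3.3]
opening: 0.006
```

```bash
python3 -c "
from go import *
go(.015,.078,.0065)"
```

```text
tip [0.4743 0.0265 0.0498] want [0.4741 0.0261 0.0499] share [ 0.002 -0.002  0.006] F [-1.3 -0.5  3.3] t 5.3
now d,y,h mm [15.4 78.5  6.3]
rot share [ 0.002 -0.001  0.001]
```

>>> {"fn": "arm_command", "kwargs": {
  "translation": [
    [0, 0.008, 0],
    [0, 0.008, 0]
  ],
  "rotation": [
    [0, 0, 0],
    [0, 0, 0]
  ],
  "grip": [1, 1]
}}

```text
time_s: 5.5
position: [0.4723, 0.0265, 0.0716]
tcp_rot: [[-0.995, 0.09, -0.046], [0.046, -0.002, -0.999], [-0.09, -0.996, -0.002]]
force: [-2.8, -0.3, 9.2]
opening: 0.005
```

```bash
python3 -c "
from go import *
go(.015,.078,.03)"
```

```text
tip [0.4743 0.0265 0.0496] want [0.472  0.0262 0.0733] share [ 0.002 -0.297  0.005] F [-2.8 -0.3  9.2] t 5.5
now d,y,h mm [15.4 78.4  6.2]
rot share [ 0.002 -0.001  0.001]
```

The rocker is on its stop: force jumped to 9 N at 6.2 mm. I lift now and move over the unit key.

>>> {"fn": "arm_command", "kwargs": {
  "translation": [
    [0, -0.3, 0],
    [0, -0.3, 0],
    [0, -0.3, 0]
  ],
  "rotation": [
    [0, 0, 0],
    [0, 0, 0],
    [0, 0, 0]
  ],
  "grip": [1, 1, 1]
}}

```text
time_s: 5.8
position: [0.4712, 0.0264, 0.0951]
tcp_rot: [[-0.995, 0.092, -0.046], [0.046, -0.003, -0.999], [-0.092, -0.996, -0.002]]
force: [-0.0, -0.2, 0.3]
opening: 0.004
```

```bash
python3 -c "
from go import *
c=grab('scene');d=grab('top')
a=cv2.resize(c['image'][135:195,265:385],None,fx=5,fy=5,interpolation=2); b=cv2.imread('pics/scene0.png')[135:195,265:385]
cv2.imwrite('pics/s2.png',np.vstack([cv2.resize(b,None,fx=5,fy=5,interpolation=2),a]))
go(.0,.028,.03)"
```

```text
tip [0.4725 0.0265 0.0725] want [ 0.4847 -0.0245  0.0747] share [-0.183 -0.012  0.629] F [0.  0.  1.1] t 5.9
now d,y,h mm [17.2 78.3 29.2]
rot share [ 0.002 -0.001  0.001]
```

View pics/s2.png

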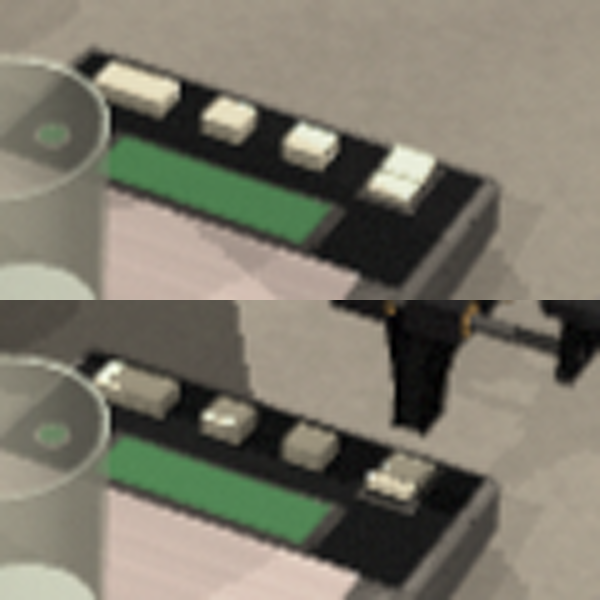

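s2 (top before, bottom after): the rocker's far half at (390,485) now stands up and the near half at (410,465) lies lower, so it has flipped. The shut fingertip is narrow. Next is the unit key.

>>> {"fn": "arm_command", "kwargs": {
  "translation": [
    [-0.18, -0.01, 0.63],
    [-0.18, -0.01, 0.63],
    [-0.18, -0.01, 0.63]
  ],
  "rotation": [
    [0, 0, 0],
    [0, 0, 0],
    [0, 0, 0]
  ],
  "grip": [1, 1, 1]
}}

```text
time_s: 6.2
position: [0.4827, -0.0257, 0.0962]
tcp_rot: [[-0.995, 0.09, -0.049], [0.049, -0.002, -0.999], [-0.09, -0.996, -0.002]]
force: [-0.4, -0.4, 0.4]
opening: 0.008
```

```bash
python3 -c "
from go import *
go(.0,.028,.0125)"
```

```text
tip [ 0.4847 -0.0257  0.0743] want [ 0.4863 -0.0245  0.0572] share [-0.     0.214 -0.016] F [-0.4 -0.4  0.4] t 6.2
now d,y,h mm [ 2.7 26.7 29.6]
rot share [ 0.002 -0.003  0.001]
```

>>> {"fn": "arm_command", "kwargs": {
  "translation": [
    [0, 0.12, -0.01],
    [0, 0.2, -0.01],
    [0, 0.23, -0.01],
    [0, 0.26, -0.01],
    [0, 0.28, -0.01]
  ],
  "rotation": [
    [0, 0, 0],
    [0, 0, 0],
    [0, 0, 0],
    [0, 0, 0],
    [0, 0, 0]
  ],
  "grip": [1, 1, 1, 1, 1]
}}

```text
time_s: 6.7
position: [0.4833, -0.0228, 0.0742]
tcp_rot: [[-0.995, 0.087, -0.045], [0.045, -0.001, -0.999], [-0.087, -0.996, -0.003]]
force: [-2.6, 2.4, 3.1]
opening: 0.009
```

```bash
python3 -c "
from go import *
go(.0,.028,.005)"
```

```text
tip [ 0.4852 -0.0228  0.0522] want [ 0.4869 -0.0246  0.0498] share [-0.02   0.033  0.021] F [-2.6  2.4  3.1] t 6.7
now d,y,h mm [ 2.3 29.7  7.6]
rot share [ 0.003 -0.     0.003]
```

>>> {"fn": "arm_command", "kwargs": {
  "translation": [
    [0, 0.015, 0],
    [0, 0.03, 0],
    [0, 0.04, 0],
    [0, 0.04, 0]
  ],
  "rotation": [
    [0, 0, 0],
    [0, 0, 0],
    [0, 0, 0],
    [0, 0, 0]
  ],
  "grip": [1, 1, 1, 1]
}}

```text
time_s: 7.1
position: [0.4837, -0.0231, 0.0715]
tcp_rot: [[-0.995, 0.088, -0.046], [0.046, -0.001, -0.999], [-0.088, -0.996, -0.003]]
force: [-3.3, 4.6, 5.5]
opening: 0.006
```

```bash
python3 -c "
from go import *
go(.0,.028,.03)"
```

```text
tip [ 0.4857 -0.0231  0.0496] want [ 0.4847 -0.0245  0.0747] share [-0.016 -0.314  0.016] F [-3.3  4.6  5.5] t 7.1
now d,y,h mm [ 1.8 29.4  4.9]
rot share [ 0.002 -0.001  0.002]
```

Unit is 5.6 mm down at 5.5 N. I release it and cross to tare, high above print.

>>> {"fn": "arm_command", "kwargs": {
  "translation": [
    [0, -0.34, 0.01],
    [0, -0.34, 0.01],
    [0, -0.34, 0.01]
  ],
  "rotation": [
    [0, 0, 0],
    [0, 0, 0],
    [0, 0, 0]
  ],
  "grip": [1, 1, 1]
}}

```text
time_s: 7.4
position: [0.4835, -0.0251, 0.099]
tcp_rot: [[-0.995, 0.093, -0.046], [0.046, -0.004, -0.999], [-0.093, -0.996, -0.001]]
force: [-0.1, 0.3, -0.2]
opening: 0.002
```

```bash
python3 -c "
from go import *
go(.0,-.072,.03)"
```

```text
tip [ 0.4855 -0.0252  0.0771] want [ 0.4801 -0.1244  0.0747] share [0.013 0.028 1.242] F [-0.1  0.3 -0.2] t 7.4
now d,y,h mm [ 1.8 27.3 32.3]
rot share [ 0.001 -0.001 -0.003]
```

>>> {"fn": "arm_command", "kwargs": {
  "translation": [
    [0, 0, 0.62],
    [0, 0, 0.62]
  ],
  "rotation": [
    [0, 0, 0],
    [0, 0, 0]
  ],
  "grip": [1, 1]
}}

```text
time_s: 7.6
position: [0.4821, -0.0787, 0.0981]
tcp_rot: [[-0.994, 0.094, -0.051], [0.05, -0.006, -0.999], [-0.094, -0.996, 0.001]]
force: [1.4, -0.3, 0.1]
opening: 0.008
```

>>> {"fn": "arm_command", "kwargs": {
  "translation": [
    [0, 0, 0.62],
    [0, 0, 0.62],
    [0, 0, 0.62]
  ],
  "rotation": [
    [0, 0, 0],
    [0, 0, 0],
    [0, 0, 0]
  ],
  "grip": [1, 1, 1]
}}

```text
time_s: 7.9
position: [0.4775, -0.1245, 0.0976]
tcp_rot: [[-0.995, 0.089, -0.049], [0.049, -0.002, -0.999], [-0.089, -0.996, -0.002]]
force: [-0.0, 0.5, -0.9]
opening: 0.003
```

```bash
python3 -c "
from go import *
go(.0,-.072,.0125)"
```

```text
tip [ 0.4795 -0.1245  0.0757] want [ 0.4817 -0.1244  0.0572] share [-0.008  0.232 -0.002] F [-0.   0.5 -0.9] t 7.9
now d,y,h mm [  3.4 -72.2  31.1]
rot share [ 0.002 -0.003  0.001]
```

>>> {"fn": "arm_command", "kwargs": {
  "translation": [
    [-0.02, 0.13, 0],
    [-0.02, 0.21, 0],
    [-0.02, 0.24, 0],
    [-0.02, 0.27, 0],
    [-0.02, 0.29, 0]
  ],
  "rotation": [
    [0, 0, 0],
    [0, 0, 0],
    [0, 0, 0],
    [0, 0, 0],
    [0, 0, 0]
  ],
  "grip": [1, 1, 1, 1, 1]
}}

```text
time_s: 8.4
position: [0.4808, -0.1226, 0.075]
tcp_rot: [[-0.995, 0.089, -0.045], [0.045, -0.001, -0.999], [-0.088, -0.996, -0.003]]
force: [0.3, 0.9, 2.9]
opening: 0.004
```

>>> {"fn": "arm_command", "kwargs": {
  "translation": [
    [0, 0.015, 0],
    [0, 0.03, 0],
    [0, 0.045, 0],
    [0, 0.045, 0]
  ],
  "rotation": [
    [0, 0, 0],
    [0, 0, 0],
    [0, 0, 0],
    [0, 0, 0]
  ],
  "grip": [1, 1, 1, 1]
}}

```text
time_s: 8.8
position: [0.4812, -0.123, 0.0719]
tcp_rot: [[-0.995, 0.089, -0.046], [0.046, -0.001, -0.999], [-0.089, -0.996, -0.003]]
force: [-0.9, 4.4, 6.6]
opening: 0.004
```

```bash
python3 -c "
from go import *
go(.0,-.072,.03)"
```

```text
tip [ 0.4831 -0.1231  0.05  ] want [ 0.4801 -0.1244  0.0747] share [ 0.009 -0.311  0.017] F [-0.9  4.4  6.6] t 8.8
now d,y,h mm [ -0.2 -70.6   5.1]
rot share [ 0.003 -0.001  0.002]
```

Tare is about 5.4 mm down at 6.6 N. I lift well clear and check.

>>> {"fn": "arm_command", "kwargs": {
  "translation": [
    [0, -0.5, 0],
    [0, -1, 0],
    [0, -1, 0],
    [0, -1, 0]
  ],
  "rotation": [
    [0, 0, 0],
    [0, 0, 0],
    [0, 0, 0],
    [0, 0, 0]
  ],
  "grip": [1, 1, 1, 1]
}}

```text
time_s: 9.2
position: [0.4754, -0.1244, 0.1523]
tcp_rot: [[-0.995, 0.093, -0.046], [0.046, -0.005, -0.999], [-0.093, -0.996, 0.0]]
force: [-0.3, 0.0, 0.0]
opening: 0.005
```

>>> {"fn": "arm_command", "kwargs": {
  "translation": [
    [0.4, -0.6, 0],
    [0.4, -0.6, 0],
    [0.4, -0.6, 0],
    [0.4, -0.6, 0],
    [0.4, -0.6, 0]
  ],
  "rotation": [
    [0, 0, 0],
    [0, 0, 0],
    [0, 0, 0],
    [0, 0, 0],
    [0, 0, 0]
  ],
  "grip": [1, 1, 1, 1, 1]
}}

```text
time_s: 9.7
position: [0.4387, -0.1221, 0.1956]
tcp_rot: [[-0.995, 0.09, -0.046], [0.046, -0.002, -0.999], [-0.09, -0.996, -0.002]]
force: [-0.5, 0.4, 0.6]
opening: 0.007
```

```bash
python3 -c "
from go import *
s=bot.read_state();print(s['position'],np.round(s['force'],1),s['time_s'],np.abs(s['qvel']).max())
c=grab('scene');w=grab('wrist')
b=cv2.imread('pics/scene0.png')
for n,(u,v) in dict(cup=(268,198)).items(): print('cup diff',cv2.absdiff(b,c['image'])[150:215,235:300].mean())
for r in models.spot_point('scene','cup')[:3]: print(np.array(r['point'])*[640,400])
x=[cv2.resize(i[135:215,235:395],None,fx=3.7,fy=3.7,interpolation=2) for i in(b,c['image'])]
cv2.imwrite('pics/s3.png',np.vstack(x))"
```

```text
[ 0.4387419  -0.12206959  0.19562418] [-0.5  0.4  0.6] 9.7 0.3792142200110155
cup diff 5.437159763313609
[269.376 198.08 ]
[214.016 267.   ]
[179.584 231.68 ]
```

View pics/s3.png

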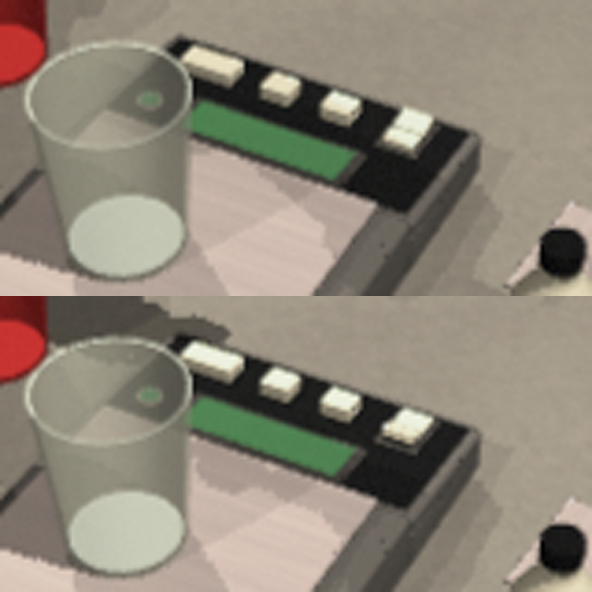

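s3 (top before, bottom now): the rocker at (408,425) is over to on, the three keys are up and the cup has not moved. The arm is clear of everything, so I hand in.

```bash
python3 -c "
from h import *
print(bot.hand_in())"
```

```text
the job is handed in; nothing more can be done
None
```

I switched the scale on, pressed and released the unit key, then pressed and released the tare key, and handed the job in at about 10 s of the 45 s allowed. The hand-in gives no verdict, so the results below are my own readings.

| Step | Fingertip above panel | Key travel | Upward force on the tool |
|---|---|---|---|
| Power rocker (near end) | 6.2 mm | on its stop | 9.2 N |
| Unit key | 4.9 mm | about 5.6 mm | 5.5 N |
| Tare key | 5.1 mm | about 5.4 mm | 6.6 N |

- **End state:** the last scene picture shows the rocker over to on, the unit, print and tare keys up, and the cup where it started. I lifted the arm clear to about 0.2 m; the force there read under 1 N, within its noise.
- **Key travel:** this comes from the measured tool position and the fitted scale pose, because the joint values could not be read. The fitted pose matched the key positions in the other two cameras to within about 1 pixel, and the rocker's stop height to about 0.2 mm.
- **Sideways force:** up to about 4.5 N showed while the unit and tare keys were down. I put it down to friction and did not check further.
- **Not checked:** the tin, bottle and spatula were not measured again, but the arm stayed well clear of them. No check failed.

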